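# Sweep a tilting display stand clear, raise it to its clip and hold it

## Robot

A 6-joint arm with a two-finger parallel gripper is mounted at the origin on a cart in front of the work surface, level with it; the furniture and walls round the work are solid. World frame = base frame: x ahead of the robot, y to its left, z up, the work surface at z = 0. Lengths are in mm, angles in rad, forces in N, time in s.
With the tool pointing down it reaches from about 300 to 825 mm from the base axis. Payload 5.4 kg.
Tool frame: the origin (TCP) lies at the very end of the fingers, on their centre line; the grasp point (between the pads) lies 19 mm behind it (manip.hold_point_z is the distance from the TCP to the grasp point, in mm); z points along the fingers, y is the direction in which the jaws open and shut (so a half turn about z gives the same grasp; the last joint's range is limited). The gripper opens to 92 mm and grips with 3 to 60 N. Pads are 20 mm wide; open, the fingers measure 128 mm over their backs; the gripper's body (75 mm by 189 mm) begins 69 mm behind the grasp point.
Start: joints at [-1.372, 0.158, 1.597, -0, 1.386, -0.21], TCP at [228.543, -527.612, 214.601] pointing down, gripper open.
Joint ranges: [-2.91, 2.91], [-0.94, 2.29], [0.18, 2.7], [-1.29, 4.43], [0.17, 2.64], [-3, 3]. Speed limits (rad/s): [2.57, 2.57, 3.14, 3.14, 3.14, 3.14].

## Interface

Orientations are given as a unit quaternion [w, x, y, z].
In Python, from cell import manip gives the robot as it stands.
- The arm moves only by the tool move_arm, never from a script. Its argument "increments" is one flat list of numbers, 5 for each row, row after row: the shift along the tool's x, y, z in cm, then the turn about the tool's z in degrees, then the opening, from 0 (shut) to 1 (fully open). In form: [x, y, z, roll, grip, x, y, z, roll, grip, ...]. A call has exactly 8 rows; each row is the pose to reach, as a shift and turn from the pose commanded when the call began, along the tool's axes at that moment; what a row does not reach only later rows make up. A row lasts 1/8 s, in which the tool goes at most 62.5 mm and 10.7 degrees, less where a joint would pass 70% of its speed; a pose out of reach is approached as far as the arm can. A call with a gripper value outside its range is refused whole. The fingers move at their own pace and stop on an object; "newtons" is the grip in N (left out, the last holds). Time passes only in rows, so rows that repeat a pose let the fingers close, or fill a call up. It gives the time, the measured TCP pose, the force and the opening at its end, in the units of the state.
- manip.observe(): the state, without advancing time (a new reading comes with each control period).
- manip.capture(name): name is "side" or "top"; returns a dict with "pixels" (400x640x3 uint8, blue, green, red), "intrinsics" (3x3 intrinsics, pixels), "k1" (the pictures are not rectified: a ray, as slopes to the right and down, at radius r is drawn at 1 + k1 r^2 times it, then the intrinsics apply), "cam_to_world" (4x4, takes a point from camera to world coordinates). Camera axes: x right, y down, z forward; pixel columns grow to the right and rows downward; lengths in mm; the calibration is good to about 2 mm. A picture is of the moment at which its call begins. There is no depth.
- manip.finish_job(): hands the job in, once; it reports no verdict.
Trained networks look in a picture, given as the dict that the camera call returned (one of the last four; its "shot" number tells which), for a name from the list of things; names that differ only in an ending like _2 or _b are one class to them, and where a whole thing is asked for, a point or a joint stands for the part that bears it (a point fixed in the world has none). Each returns a list of dicts, best first, with "confidence" (0 to 1); they miss things now and then, are a little off and sometimes report something else, mostly with a low value. They report only what shows in the picture. A call takes as long as a camera call.
- manip.trace(label, picture): "region" (400x640 bool, what is visible of it) and "rect" ([left, top, width, height] in pixels, round what is visible of it).
The state is a dict: "time_s": time; "q": joint angles; "joint_vel": joint speeds; "tau": joint torques, N m; "position": TCP position; "orientation": TCP orientation; "ft_force": force on the tool from outside, world axes, zero at the start; "wrist_torque": the same for the moment, N m; "opening": finger opening in mm.
Only numpy, scipy, OpenCV 4.12 (cv2) and the standard library are available. Lean on these libraries where they do the work, as an engineer would, in place of code of your own. Each camera call takes 0.05 s, during which the arm holds its last target. There are 200 camera calls.

## Task

A slate coaster has broken on the little tilting display stand: with the scraper block, sweep the three sharp slate shards off the flat board into the tin tray in front of it, never touching them with the fingers, and set the scraper down on the table. Only then lift the board, which has a tab on its far edge, until its wing nut is in line with the brass clip on the slotted quadrant, and finish while holding it still there, so that a colleague can tighten the wing nuts; leave the clip and the goods round about where they are.

Things in the scene. Friction and masses are not known exactly. Their poses are not given: they have to be found in the camera images.
- stand: small oak tilting display stand, fixed, base 126 x 178 mm, left of the glass jar. Origin: centre of its underside. x points to the board's far edge, y left, z up. Pivot axis of the board: the line x = -66, z = 50 mm. At y = +-88 mm stands a 3 mm slotted steel quadrant: an arc of 98 to 122 mm radius about the pivot, from the rail up to 78 degrees, with a strut back to the pivot
- pivot (a point): the board's frame: oak board 135 (x) x 160 (y) x 12 mm on the pivot. This point: on the pivot axis, midway across, in mid-thickness; x along the board to its far edge, z out of its upper face. Near edge x = -9, far edge 126 mm; flat, its upper face is 56 mm above the table. 0.3 to 0.45 kg, swings freely, falls flat when let go. Upright brass pins, 6 mm thick, 15 mm high, at x = 4, y = +-70 mm
- board (a joint): angle of the board, rad: 0 lying flat on its base, positive as its far edge rises, at most 1.25
- tab (a point): grasp point in the middle of the tab: the tab is 30 mm wide (y) and 12 mm thick, stands 44 mm out from the middle of the board's far edge and has a round end; this point lies 26 mm beyond that edge, 152 mm from the pivot axis, in mid-thickness, 50 mm above the table when flat; there is only the table beneath it. Axes as board
- wing_nut (a point): brass wing nut of the board on the left-hand (+y) side, 110 mm from the pivot axis, outside the quadrant's slot, in mid-thickness of the board. Axes as board
- index (a joint): the board angle that the brass clip marks, rad, on the same scale as the board's (0.40 to 0.92): the wing nut is in line with the clip when the two joint values are equal. Stiff; leave it as set
- clip (a point): brass clip with a round thumb screw, about 14 x 9 x 11 mm, gripping the outer rim of the left-hand quadrant; this point is its middle, 124 mm from the pivot axis. Its x points radially out from the pivot axis, y to the left, so that this x is parallel to the board's x at the marked angle
- tray: shallow open tin tray, loose, 70 mm (x) x 150 mm (y) x 22 mm high, 2 mm walls, 0.3 kg, standing against the front of the stand; origin: centre of its underside, axes nearly as the stand. Its back wall lies 8 mm behind (under) the board's near edge, so that things pushed over that edge drop into it
- shard_a: slate shard, dark grey, about 24 x 18 x 8 mm, 11 g, lying on the board; origin: centre of its underside, z up
- shard_b: slate shard, dark grey, about 23 x 19 x 8 mm, 11 g, lying on the board; origin: centre of its underside, z up
- shard_c: slate shard, dark grey, about 22 x 18 x 8 mm, 11 g, lying on the board; origin: centre of its underside, z up. The shards lie 18 to 87 mm from the board's near edge and within 39 mm of its centre line
- scraper: scraper block standing on its lip on the table in front of the jar, right of the tray: wooden grip 22 mm thick (x) x 86 mm long (y), from 10 to 46 mm above its underside, over a rubber lip 12 mm thick x 82 mm; 0.09 kg. Origin: centre of its underside (lip), z up. Grip it across its 22 mm
- scraper_mid (a point): middle of the scraper block, 23 mm above its underside. Axes as scraper; its long side points roughly away from the robot. Beside it stand a round glass jar of beads, 187 mm high, and to its right rear the basket of the fern, 250 mm high; picture prints up to 480 mm high lean at the far right, near where the arm starts: carry things over or round these
- gift_box_1: bystander: small pink card gift box, 65 x 65 x 36 mm, on the table to the right; origin: centre of its underside
- bracelet_card_l2: bystander: flat white boxed bracelet card, 56 x 80 x 11 mm, on the table at the far right; origin: centre of its underside
- bangle_4: bystander: ivory bangle, 56 mm across, 7 mm high, lying flat in front of the jar; origin: centre of its underside
- coaster_stack_2: bystander: round clear bag of coasters, 105 mm across, 44 mm high, behind the jar; origin: centre of its underside

How it is judged (in metres and radians):
On the way:
1. all three shards swept into the tray while the board lies flat (x of shard_a in the frame of tray between -0.036 and 0.036 m and y of shard_a in the frame of tray between -0.076 and 0.076 m and z of shard_a in the frame of tray between -0.005 and 0.03 m and x of shard_b in the frame of tray between -0.036 and 0.036 m and y of shard_b in the frame of tray between -0.076 and 0.076 m and z of shard_b in the frame of tray between -0.005 and 0.03 m and x of shard_c in the frame of tray between -0.036 and 0.036 m and y of shard_c in the frame of tray between -0.076 and 0.076 m and z of shard_c in the frame of tray between -0.005 and 0.03 m and value of joint board below 0.12 rad), for 0.2 s.
At the end, for the whole second after the job is handed in: the fingers hold the board up (over 0.3 N, nothing else bearing it) and still, its wing nut in line with the clip within 0.06 rad (3.4 degrees); all three shards lie in the tray; the scraper lies or stands on the table, released, at rest and clear of tray and stand (angle between the x axis of wing_nut and the x axis of clip, either way round below 0.06 rad and value of joint board above 0.3 rad and velocity of joint board between -0.06 and 0.06 rad/s and contact force between the fingers and board above 0.3 N and contact force between board and scraper below 0.2 N and contact force between board and tray below 0.2 N and contact force between board and shard_a below 0.2 N and contact force between board and shard_b below 0.2 N and contact force between board and shard_c below 0.2 N and contact force between board and gift_box_1 below 0.2 N and contact force between board and bracelet_card_l2 below 0.2 N and contact force between board and bangle_4 below 0.2 N and contact force between board and coaster_stack_2 below 0.2 N and x of shard_a in the frame of tray between -0.036 and 0.036 m and y of shard_a in the frame of tray between -0.076 and 0.076 m and z of shard_a in the frame of tray between -0.005 and 0.03 m and x of shard_b in the frame of tray between -0.036 and 0.036 m and y of shard_b in the frame of tray between -0.076 and 0.076 m and z of shard_b in the frame of tray between -0.005 and 0.03 m and x of shard_c in the frame of tray between -0.036 and 0.036 m and y of shard_c in the frame of tray between -0.076 and 0.076 m and z of shard_c in the frame of tray between -0.005 and 0.03 m and height (world z) of scraper_mid between 0.005 and 0.035 m and contact force between scraper and the fingers below 0.05 N and contact force between scraper and tray below 0.1 N and contact force between scraper and stand below 0.1 N and linear speed of scraper below 0.03 m/s); the arm keeps its last pose, push and grip.
It fails at once if the fingers touched a shard (over 0.5 N) (contact force between the fingers and shard_a above 0.5 N or contact force between the fingers and shard_b above 0.5 N or contact force between the fingers and shard_c above 0.5 N).
It fails at once if the board was raised (over 0.15 rad) while a shard was not yet in the tray (value of joint board above 0.15 rad and not ((x of shard_a in the frame of tray between -0.036 and 0.036 m and y of shard_a in the frame of tray between -0.076 and 0.076 m and z of shard_a in the frame of tray between -0.005 and 0.03 m) and (x of shard_b in the frame of tray between -0.036 and 0.036 m and y of shard_b in the frame of tray between -0.076 and 0.076 m and z of shard_b in the frame of tray between -0.005 and 0.03 m) and (x of shard_c in the frame of tray between -0.036 and 0.036 m and y of shard_c in the frame of tray between -0.076 and 0.076 m and z of shard_c in the frame of tray between -0.005 and 0.03 m))).
It fails at once if the clip was shifted by more than 8 mm (distance of clip from where it was at the start of the episode above 0.008 m).
It fails at once if the gift box, bracelet card, bangle or bag of coasters was shifted by more than 30 mm (distance of any of gift_box_1, bracelet_card_l2, bangle_4, coaster_stack_2 from where it was at the start of the episode above 0.03 m).
It also fails if it takes over 69 s, if anything falls off the work surface, if the arm or the gripper's body presses on something with over 40 N, if the wrist force passes 120 N, or if a joint passes its speed limit or range.

## Working session

There is one attempt and no reset: what is moved stays moved. The work goes in short steps, Python scripts to look and compute and a tool call to move; the robot and the scene stay as the last step left them, time stands still between calls to the robot, and variables do not carry over. Pictures are saved under pics/ and viewed, about 8 in all and at most 12, crops included, and the job is handed in when it is done.

Besides the shell and the picture viewer there is one more tool, called after ">>>" as name(argument=value, ...) on one line, values as JSON. move_arm: Moves the arm, as the interface text tells. Its arguments: {"type":"object","properties":{"increments":{"type":"array","items":{"type":"number"}},"newtons":{"type":"number"}},"required":["increments"]}

```bash
ls; mkdir -p pics; python3 - <<'E'
from cell import manip
import cv2,numpy as np,pickle
s=manip.observe();print(s['time_s'],s['position'],s['orientation'],s['opening'],manip.hold_point_z)
d={}
for n in("side","top"):
    c=manip.capture(n);d[n]=c;cv2.imwrite(f"pics/{n}0.png",c["pixels"]);print(n,c["intrinsics"].tolist() if hasattr(c["intrinsics"],'tolist') else c["intrinsics"],c["k1"],np.round(c["cam_to_world"],3).tolist())
    for l in("stand","pivot","tab","wing_nut","clip","tray","shard_a","scraper","gift_box_1","bangle_4","coaster_stack_2","bracelet_card_l2"):
        for r in manip.trace(l,c)[:4]:
            ys,xs=np.nonzero(r["region"]);print(l,round(r["confidence"],2),r["rect"],round(xs.mean(),1),round(ys.mean(),1),len(xs))
E
python3 -c "
import cv2,numpy as np
a=cv2.imread('pics/side0.png');b=cv2.imread('pics/top0.png');print(a.shape)"
```

```text
pics
0.0 [ 228.40350147 -527.007229    213.62058934] [-9.36974320e-04  9.79184799e-01  2.02968596e-01 -3.95631523e-06] 91.82537445832925 18.700000000000003
side [[365.89710574999737, 0.0, 316.3593227058538], [0.0, 365.89710574999737, 205.28450952064227], [0.0, 0.0, 1.0]] -0.008223978796770278 [[-0.978, -0.108, 0.18, 360.242], [-0.209, 0.569, -0.795, 816.626], [-0.017, -0.815, -0.579, 651.61], [0.0, 0.0, 0.0, 1.0]]
pivot 0.79 [250.7, 247.8, 80.1, 69.4] 293.5 283.5 3253
tab 0.62 [248.5, 248.9, 83.8, 68.7] 293.3 283.2 2831
wing_nut 0.81 [247.6, 248.6, 88.1, 69.1] 292.3 283.2 3181
clip 0.52 [257.9, 271.7, 14.9, 10.9] 263.2 277.6 101
tray 0.86 [314.1, 272.5, 39.9, 62.2] 336.5 304.2 1926
shard_a 0.61 [303.2, 289.2, 12.9, 5.3] 308.9 288.4 74
shard_a 0.46 [309.1, 269.2, 8.5, 9.4] 312.9 273.2 61
shard_a 0.24 [255.9, 270.3, 14.7, 12.6] 262.8 277.3 97
scraper 0.75 [353.4, 197.7, 31.7, 16.5] 370.0 206.8 449
gift_box_1 0.84 [370.4, 164.9, 12.3, 20.1] 375.1 174.7 276
bangle_4 0.64 [374.1, 159.4, 14.2, 6.7] 380.1 161.9 127
coaster_stack_2 0.87 [256.7, 184.8, 34.5, 25.2] 273.4 198.2 794
bracelet_car
[... 586 characters left out ...]
.69 [214.6, 170.8, 58.9, 59.8] 239.2 205.6 2354
wing_nut 0.58 [211.2, 172.2, 60.1, 64.3] 239.9 205.6 2454
clip 0.65 [348.9, 242.8, 12.9, 25.4] 355.7 255.8 243
clip 0.56 [201.8, 185.7, 3.8, 10.1] 203.0 190.1 45
tray 0.84 [217.3, 231.5, 47.2, 19.6] 240.3 240.8 1023
shard_a 0.36 [211.5, 172.1, 63.9, 58.8] 239.0 205.5 2327
scraper 0.81 [349.1, 244.4, 13.3, 25.0] 355.7 255.2 223
gift_box_1 0.81 [411.3, 246.1, 22.5, 22.6] 420.5 257.9 334
gift_box_1 0.27 [198.4, 172.4, 78.2, 62.0] 238.8 205.3 2915
coaster_stack_2 0.65 [338.7, 145.9, 31.1, 27.4] 353.2 159.4 683
bracelet_card_l2 0.79 [441.8, 251.4, 25.0, 24.4] 454.6 261.0 489
bracelet_card_l2 0.66 [231.7, 215.2, 3.3, 7.5] 232.4 219.0 33
(400, 640, 3)
```

View pics/side0.png

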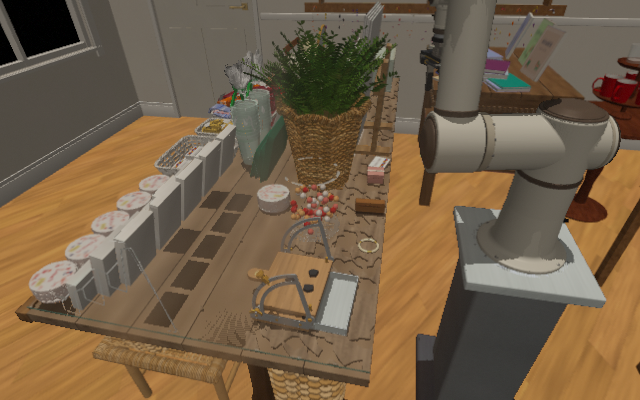

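View pics/top0.png

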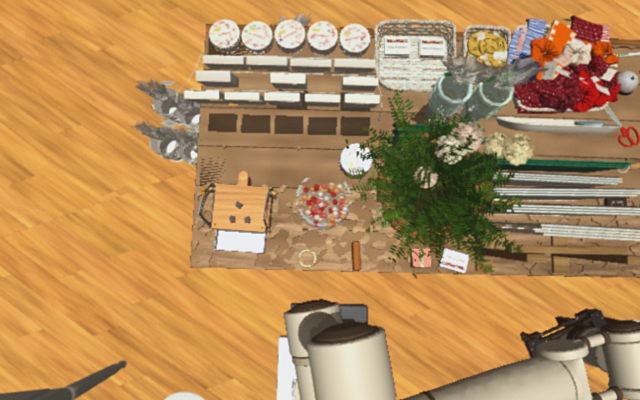

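The side view shows the board at (295,283), the tray at (337,303) and the scraper at (370,207). In the top view the stand is at (240,205), the tray at (240,241), the scraper at (356,256) and the bangle at (308,258). Next I'll measure and zoom in.

```bash
cat > h.py <<'E'
import numpy as np,cv2
from scipy.spatial.transform import Rotation as R
def dist(c): return np.array([c["k1"],0,0,0,0.])
def ray(c,u,v):
    p=cv2.undistortPoints(np.array([[[u,v]]],float),np.array(c["intrinsics"]),dist(c))[0,0]
    M=np.array(c["cam_to_world"]);return M[:3,3],M[:3,:3]@np.array([p[0],p[1],1])
def at(c,u,v,z):
    o,d=ray(c,u,v);return o+d*(z-o[2])/d[2]
def proj(c,P):
    M=np.linalg.inv(np.array(c["cam_to_world"]));P=np.atleast_2d(np.array(P,float))
    r=cv2.projectPoints(P,cv2.Rodrigues(M[:3,:3])[0],M[:3,3],np.array(c["intrinsics"]),dist(c))[0]
    return r[:,0]
def crop(c,u0,v0,w,h,k,fn):
    cv2.imwrite(fn,cv2.resize(c["pixels"][v0:v0+h,u0:u0+w],None,fx=k,fy=k,interpolation=cv2.INTER_CUBIC))
def tcp(s):
    q=s["orientation"];return np.array(s["position"]),R.from_quat([q[1],q[2],q[3],q[0]])
E
python3 - <<'E'
from cell import manip
from h import *
t=manip.capture("top");s=manip.capture("side")
a=cv2.resize(t["pixels"][160:275,190:290],None,fx=4,fy=4,interpolation=cv2.INTER_CUBIC)
b=cv2.resize(s["pixels"][235:340,240:365],None,fx=3.2,fy=4.38,interpolation=cv2.INTER_CUBIC)
b=cv2.resize(s["pixels"][240:340,245:362],None,fx=3.42,fy=4.6,interpolation=cv2.INTER_CUBIC)
cv2.imwrite("pics/z1.png",np.hstack([a,b[:460,:400]]))
cv2.imwrite("pics/m.png",a)
def st(c,l,z,n=4):
    for r in manip.trace(l,c)[:n]:
        ys,xs=np.nonzero(r["region"]);rc=cv2.minAreaRect(np.c_[xs,ys].astype(np.float32))
        bx=[np.round(at(c,*p,z)[:2]).tolist() for p in cv2.boxPoints(rc)]
        print(l,round(r["confidence"],2),np.round(at(c,xs.mean(),ys.mean(),z)),bx)
st(t,"scraper",46,1);st(t,"tray",22,1);st(t,"pivot",56,1);st(s,"scraper",46,1);st(s,"tray",22,1)
st(t,"shard_a",60);st(s,"shard_a",60);st(t,"clip",100);st(t,"bangle_4",7,2)
print(at(t,308,258,7))
E
```

```text
scraper 0.59 [401. -65.  46.] [[445.0, -50.0], [445.0, -77.0], [360.0, -79.0], [359.0, -52.0]]
tray 0.64 [438. 285.  22.] [[409.0, 361.0], [474.0, 360.0], [467.0, 208.0], [402.0, 210.0]]
pivot 0.76 [540. 285.  56.] [[473.0, 380.0], [652.0, 373.0], [638.0, 183.0], [459.0, 193.0]]
scraper 0.97 [395. -38.  46.] [[438.0, -63.0], [361.0, -78.0], [357.0, -9.0], [430.0, 4.0]]
tray 0.89 [436. 301.  22.] [[474.0, 371.0], [470.0, 200.0], [393.0, 214.0], [408.0, 379.0]]
shard_a 0.54 [499. 302.  60.] [[508.0, 310.0], [508.0, 295.0], [491.0, 294.0], [490.0, 309.0]]
shard_a 0.38 [498. 259.  60.] [[508.0, 252.0], [491.0, 248.0], [486.0, 269.0], [504.0, 272.0]]
clip 0.42 [579. 383. 100.] [[589.0, 393.0], [590.0, 378.0], [566.0, 377.0], [566.0, 391.0]]
bangle_4 0.55 [402. -67.   7.] [[445.0, -48.0], [448.0, -77.0], [359.0, -86.0], [356.0, -57.0]]
[390.51906644  77.26613426   7.        ]
```

View pics/z1.png

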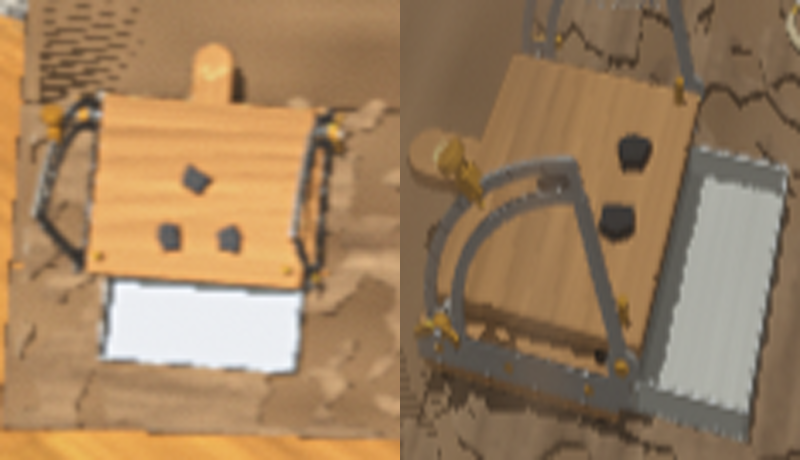

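Zoomed in, three shards lie on the board at top-crop (196,180), (170,237) and (231,239). The tab is at (213,75) and the clip is near side-crop (457,165). Next I'll fit the stand pose and the clip angle.

```bash
cat > fit.py <<'E'
from h import *
from cell import manip
from scipy.optimize import least_squares
t=manip.capture("top");s=manip.capture("side")
T=lambda x,y:((x+.5)/4-.5+190,(y+.5)/4-.5+160)
S=lambda x,y:((x-400+.5)/3.42-.5+245,(y+.5)/4.6-.5+240)
def W(p,P):
    c,n=np.cos(p[2]),np.sin(p[2]);return [p[0]+c*P[0]-n*P[1],p[1]+n*P[0]+c*P[1],P[2]]
kt=[(T(102,95),(60,80,56)),(T(314,115),(60,-80,56)),(T(300,288),(-75,-80,56)),(T(88,270),(-75,80,56))]
ks=[(S(525,55),(60,-80,56)),(S(700,95),(-75,-80,56)),(S(637,345),(-75,80,56))]
def res(p,a,b): return np.concatenate([(proj(c,W(p,P))[0]-u) for c,k in((t,a),(s,b)) for u,P in k])
for a,b in((kt,[]),([],ks),(kt,ks)):
    f=least_squares(res,[540,285,0],args=(a,b));print(np.round(f.x,3),np.round(f.fun,1))
p=f.x;np.save("stand.npy",p)
for name,k in(("t",T),("s",S)):
    c=t if name=="t" else s
    for ang in(0,.4,.5,.6,.7,.8,.9): 
        u=proj(c,W(p,(-66+124*np.cos(ang),90,50+124*np.sin(ang))))[0]
        print(name,ang,np.round((u-[190,160])*4 if name=="t" else (u-[245,240])*[3.42,4.6]+[400,0]))
    u=proj(c,W(p,(44,92,50)))[0];print("nut",np.round((u-[190,160])*4 if name=="t" else (u-[245,240])*[3.42,4.6]+[400,0]))
for x,y in((196,180),(170,237),(231,239)):
    P=at(t,*T(x,y),62)-[p[0],p[1],0];print("shard board xy",np.round([P[0]*np.cos(p[2])+P[1]*np.sin(p[2])+75,-P[0]*np.sin(p[2])+P[1]*np.cos(p[2])]))
for x,y in((107,278),(303,293),(297,373),(101,358)):print("tray",np.round(at(t,*T(x,y),22)))
for r in manip.trace("clip",s)[:3]:
    ys,xs=np.nonzero(r["region"]);print("clip",r["confidence"],xs.mean(),ys.mean())
im=np.hstack([cv2.resize(s["pixels"][240:320,245:325],None,fx=5,fy=5,interpolation=cv2.INTER_CUBIC),cv2.resize(s["pixels"][190:250,345:405],None,fx=6.667,fy=6.667,interpolation=cv2.INTER_CUBIC)])
cv2.imwrite("pics/z2.png",im)
E
python3 fit.py
```

```text
[ 5.42093e+02  2.82656e+02 -4.80000e-02] [ 0.5 -0.2  0.5 -1.3 -0.1  0.5 -0.9  0.9]
[ 5.40344e+02  2.81042e+02 -7.60000e-02] [-1.8 -1.5  1.5  0.2  0.1  0.7]
[ 5.40954e+02  2.82011e+02 -6.30000e-02] [ 1.  -0.2  1.  -0.5 -0.3  1.3 -1.   0.9 -2.6 -1.2  0.9  0.1  0.4  0.7]
t 0 [93. 95.]
t 0.4 [74. 98.]
t 0.5 [ 69. 103.]
t 0.6 [ 64. 109.]
t 0.7 [ 58. 118.]
t 0.8 [ 53. 128.]
t 0.9 [ 48. 139.]
nut [ 88. 113.]
s 0 [419. 310.]
s 0.4 [425. 241.]
s 0.5 [431. 225.]
s 0.6 [439. 211.]
s 0.7 [450. 198.]
s 0.8 [462. 187.]
s 0.9 [477. 177.]
nut [439. 320.]
shard board xy [76.  4.]
shard board xy [32. 18.]
shard board xy [ 35. -27.]
tray [470. 358.  22.]
tray [463. 208.  22.]
tray [402. 210.  22.]
tray [409. 359.  22.]
```

View pics/z2.png

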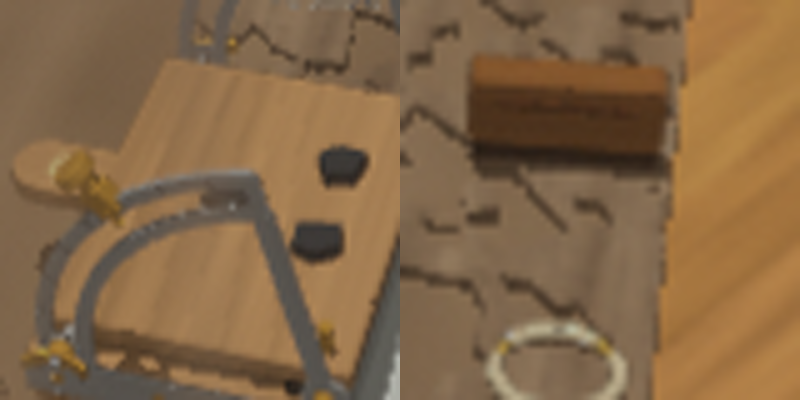

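The clip is at about side pixel (264,278) and the scraper's top face at about (370,202). I'll refine the scraper position from both views and work out the approach.

```bash
cat >> h.py <<'E'
def inc(s,P,yaw=None):
    "increments (cm, deg) from the present pose to TCP P, tool down, tool x at yaw deg"
    p,r=tcp(s);d=r.as_matrix().T@(np.array(P)-p)/10
    x=r.as_matrix()[:,0];y0=np.degrees(np.arctan2(x[1],x[0]))
    return np.round(d,2),None if yaw is None else round(-(yaw-y0),1)
E
python3 - <<'E'
from h import *
from cell import manip
s=manip.capture("side");t=manip.capture("top")
for x,y in((75,60),(265,70),(265,95),(75,88)):print(np.round(at(s,(x+.5)/6.667-.5+345,(y+.5)/6.667-.5+190,46)))
r=manip.trace("scraper",t)[0]["region"];ys,xs=np.nonzero(r)
for row in sorted(set(ys))[::4]:
    k=xs[ys==row];print(row,k.min(),k.max(),np.round(at(t,k.min()-.5,row,46)[:2]),np.round(at(t,k.max()+.5,row,46)[:2]))
print(inc(manip.observe(),[401,-65,110],1),at(t,322,203,120))
for x,y in((308,190),(340,190)):print(at(s,x,y,0))
E
```

```text
[442. -70.  46.]
[360. -77.  46.]
[359. -58.  46.]
[440. -49.  46.]
241 353 357 [445. -55.] [445. -70.]
245 352 359 [433. -52.] [433. -76.]
249 352 359 [421. -52.] [422. -76.]
253 352 359 [409. -53.] [410. -76.]
257 352 359 [397. -53.] [398. -77.]
261 352 360 [386. -53.] [386. -80.]
265 352 360 [374. -53.] [375. -80.]
269 353 360 [362. -56.] [363. -80.]
(array([ 34.21, -35.59,  10.46]), np.float64(22.4)) [547.22156714  38.52505451 120.        ]
[ 608.09624307 -157.85753249    0.        ]
[ 505.35522879 -177.02781164    0.        ]
```

>>> move_arm(increments=[3,-3,0,2,1,8,-8.3,0,6,1,13,-13.5,0,10,1,18.5,-19.2,0,14,1,24,-25,1,18,1,29,-30,2,20,1,32.5,-33.8,3,20.4,1,34.2,-35.6,4,20.4,1])

```text
time_s: 3.15
position: [396.0, -79.1, 179.0]
orientation: [0.001, 1.0, 0.026, 0.001]
ft_force: [0.8, -1.2, -0.0]
opening: 92.1
```

```bash
python3 - <<'E'
from h import *
from cell import manip
s=manip.observe();print(s['time_s'],np.round(s['position'],1),s['ft_force'],s['q'],inc(s,[401,-64,60],3))
c=manip.capture("side");crop(c,310,90,120,150,4,"pics/s1.png")
E
```

```text
3.15 [396.  -79.1 179. ] [ 0.77664272 -1.15841292 -0.00623232] [-4.98611102e-01 -2.86866388e-01  2.09183536e+00  7.91342555e-05
  1.33392115e+00  1.01976646e+00] (array([ 0.55, -1.49, 11.9 ]), np.float64(0.0))
```

View pics/s1.png

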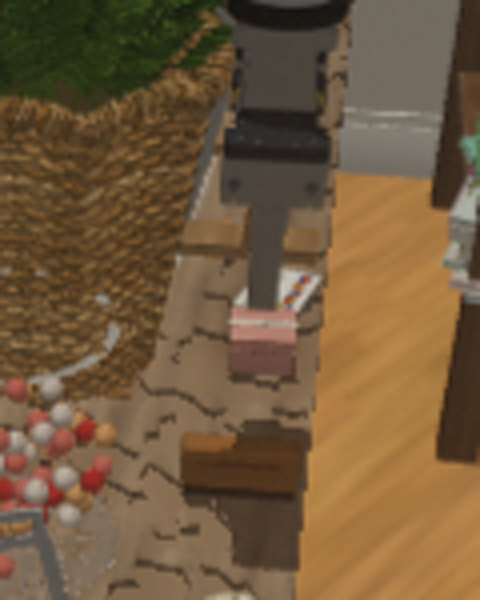

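The gripper is approaching above the scraper, clear of the jar and the gift box. It is still settling, so I'll lower it part of the way.

>>> move_arm(increments=[0,0,0,0,1,0,0,0,0,1,0,0,3,0,1,0,0,6,0,1,0,0,9,0,1,0,0,11,0,1,0,0,11.4,0,1,0,0,11.4,0,1])

```text
time_s: 4.2
position: [395.4, -81.9, 65.2]
orientation: [0.0, 1.0, 0.025, 0.0]
ft_force: [0.4, -0.6, -0.8]
opening: 92.4
```

```bash
python3 - <<'E'
from h import *
from cell import manip
s=manip.observe();print(np.round(s['position'],1),s['ft_force'],inc(s,[401,-64,17],3))
E
```

```text
[395.4 -81.9  65.2] [ 0.35764581 -0.57165129 -0.7659242 ] (array([ 0.64, -1.76,  4.82]), np.float64(-0.1))
```

>>> move_arm(increments=[0.3,-0.9,0,0,1,0.6,-1.75,0,0,1,0.6,-1.75,0,0,1,0.6,-1.75,1,0,1,0.6,-1.75,2.5,0,1,0.6,-1.75,3.8,0,1,0.6,-1.75,4.6,0,1,0.6,-1.75,4.6,0,1])

```text
time_s: 5.2
position: [399.6, -62.7, 17.8]
orientation: [-0.0, 1.0, 0.026, -0.001]
ft_force: [0.1, -0.4, -0.6]
opening: 91.8
```

>>> move_arm(increments=[0,0,0,0,0.2,0,0,0,0,0,0,0,0,0,0,0,0,0,0,0,0,0,0,0,0,0,0,0,0,0,0,0,0,0,0,0,0,0,0,0], newtons=40)

```text
time_s: 6.2
position: [400.3, -63.0, 18.5]
orientation: [0.0, 1.0, 0.026, 0.0]
ft_force: [0.4, -0.8, 1.1]
opening: 21.7
```

```bash
python3 - <<'E'
from h import *
from cell import manip
s=manip.observe();print(np.round(s['position'],1),s['ft_force'],s['wrist_torque'],s['opening'])
E
```

```text
[400.3 -63.   18.5] [ 0.39996652 -0.80408516  1.09338463] [-0.11219888  0.05965747  0.02029744] 21.662569580521346
```

>>> move_arm(increments=[0,0,-1.5,0,0,0,0,-5,0,0,0,0,-9.5,0,0,0,-0.5,-14,-5,0,0,-3,-18,-14,0,0,-7,-20.5,-24,0,0,-11.5,-21.5,-34,0,0,-16,-21.5,-44,0])

```text
time_s: 7.2
position: [392.0, 98.2, 234.5]
orientation: [0.0, 0.916, 0.401, 0.001]
ft_force: [-0.4, -0.0, -0.7]
opening: 21.5
```

```bash
python3 - <<'E'
from h import *
from cell import manip
s=manip.observe();print(np.round(s['position'],1),s['ft_force'],s['opening'],inc(s,[584,274,230],86.6))
E
```

```text
[392.   98.2 234.5] [-0.3759616  -0.04720121 -0.74405447] 21.49084583835062 (array([25.94,  2.2 ,  0.49]), np.float64(-39.3))
```

>>> move_arm(increments=[2,0,0,-6,0,6,0.5,0,-14,0,11,0.9,0,-22,0,16,1.4,0,-30,0,20.5,1.8,0,-36,0,24,2.1,0,-39.3,0,25.9,2.2,0.4,-39.3,0,25.9,2.2,0.4,-39.3,0])

```text
time_s: 8.2
position: [584.1, 271.8, 228.0]
orientation: [-0.001, 0.729, 0.684, -0.001]
ft_force: [-0.2, 0.2, -0.2]
opening: 21.5
```

```bash
python3 - <<'E'
from h import *
from cell import manip
s=manip.observe();print(np.round(s['position'],1),s['q'],s['opening'],inc(s,[584,274,80],86.6))
E
```

```text
[584.1 271.8 228. ] [2.48302370e-01 3.29787867e-01 1.36759783e+00 9.31484823e-05
 1.44662731e+00 3.11610695e-01] 21.503283076155586 (array([2.30e-01, 1.00e-02, 1.48e+01]), np.float64(-0.2))
```

>>> move_arm(increments=[0.2,0,1.5,0,0,0.2,0,4.5,0,0,0.2,0,8,0,0,0.2,0,11,0,0,0.2,0,12.8,0,0,0.2,0,13.2,0,0,0.2,0,13.2,0,0,0.2,0,13.2,0,0])

```text
time_s: 9.2
position: [585.5, 273.6, 99.1]
orientation: [0.001, 0.729, 0.684, 0.001]
ft_force: [0.8, 0.1, -0.9]
opening: 21.7
```

```bash
python3 - <<'E'
from h import *
from cell import manip
s=manip.observe();print(np.round(s['position'],1),s['ft_force'],inc(s,[584,274,76],86.6))
t=manip.capture("top");c=manip.capture("side")
cv2.imwrite("pics/s2.png",np.hstack([cv2.resize(t["pixels"][160:260,190:290],None,fx=4,fy=4,interpolation=cv2.INTER_CUBIC),cv2.resize(c["pixels"][240:340,245:345],None,fx=4,fy=4,interpolation=cv2.INTER_CUBIC)]))
E
```

```text
[585.5 273.6  99.1] [ 0.76723471  0.05416015 -0.90948318] (array([ 0.03, -0.16,  2.31]), np.float64(-0.3))
```

View pics/s2.png

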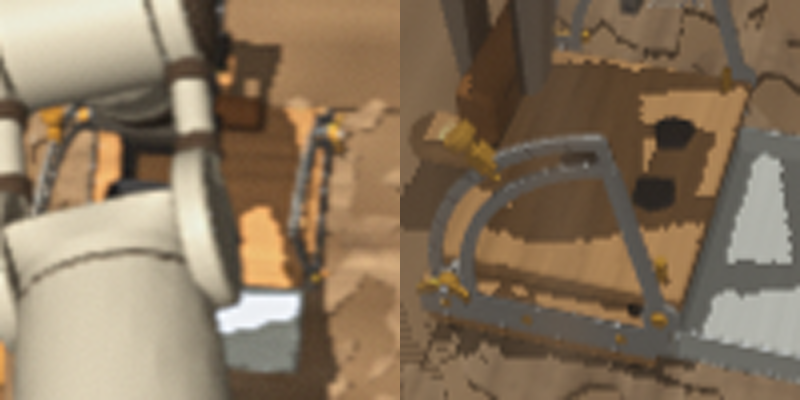

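The side view shows the scraper held over the far part of the board, with two shards at (675,132) and (655,193). The third shows through the quadrant slot near (575,155). The top view is mostly blocked by the arm, so I'll lower the lip to just above the board.

>>> move_arm(increments=[0,-0.1,0.5,0,0,0,-0.1,1,0,0,0,-0.1,1.5,0,0,0,-0.1,1.8,0,0,0,-0.1,2,0,0,0,-0.1,2.1,0,0,0,-0.1,2.1,0,0,0,-0.1,2.1,0,0])

```text
time_s: 10.3
position: [583.7, 273.4, 76.7]
orientation: [0.0, 0.729, 0.684, 0.0]
ft_force: [-0.1, 0.2, -0.7]
opening: 21.7
```

```bash
python3 - <<'E'
from h import *
from cell import manip
s=manip.observe();P,r=tcp(s);print(P,r.as_matrix().round(3).tolist(),s['ft_force'])
st=np.load("stand.npy");c=manip.capture("side")
z=P[2]-18.5
for y in(43,-43):
  for dz in(10,46):
    print(y,dz,proj(c,[P[0]-.06*0+.06*y-11,P[1]+y,z+dz]).round(1),(proj(c,[P[0]-11,P[1]+y,z+dz])-[245,240])*4+[400,0])
print([((proj(c,W)-[245,240])*4+[400,0]).round().tolist() for W in([[P[0],P[1],P[2]]])])
g=st[:2];print("in board:",(np.array([[np.cos(st[2]),np.sin(st[2])],[-np.sin(st[2]),np.cos(st[2])]])@(P[:2]-g)+[75,0]).round(1))
E
```

```text
[583.65786002 273.42276232  76.66313009] [[0.064, 0.998, 0.0], [0.998, -0.064, 0.0], [0.0, 0.0, -1.0]] [-0.14641549  0.24465221 -0.7182984 ]
43 10 [[271.2 284.6]] [[509.48942494 179.01119381]]
43 46 [[269.7 272.5]] [[503.40568189 130.82024823]]
-43 10 [[284.8 257.2]] [[554.98803943  68.25027132]]
-43 46 [[283.7 245.5]] [[550.57339494  21.23211731]]
[[[513.0, 108.0]]]
in board: [118.2  -5.9]
```

>>> move_arm(increments=[0,-0.4,0.1,0,0,0,-1.2,0.1,0,0,0,-2.1,0.1,0,0,0,-3,0.1,0,0,0,-3.9,0.1,0,0,0,-4.8,0.1,0,0,0,-5.6,0.1,0,0,0,-6.3,0.1,0,0])

```text
time_s: 11.35
position: [520.2, 277.5, 75.5]
orientation: [0.0, 0.729, 0.684, 0.0]
ft_force: [0.1, 0.4, -0.9]
opening: 21.9
```

>>> move_arm(increments=[0,-0.7,0,0,0,0,-1.4,0,0,0,0,-2.1,0,0,0,0,-2.8,0,0,0,0,-3.4,0,0,0,0,-4,0,0,0,0,-4.6,0,0,0,0,-5.2,0,0,0])

```text
time_s: 12.35
position: [468.3, 280.8, 75.4]
orientation: [-0.0, 0.729, 0.684, -0.0]
ft_force: [-0.1, 0.1, -1.0]
opening: 21.9
```

```bash
python3 - <<'E'
from h import *
from cell import manip
s=manip.observe();P,r=tcp(s);print(P,s['ft_force'],s['opening'])
st=np.load("stand.npy")
print("in board:",(np.array([[np.cos(st[2]),np.sin(st[2])],[-np.sin(st[2]),np.cos(st[2])]])@(P[:2]-st[:2])+[75,0]).round(1))
E
```

```text
[468.3007455  280.79623888  75.4463195 ] [-0.11793739  0.13122541 -1.02638222] 21.916676212188147
in board: [ 2.6 -5.8]
```

>>> move_arm(increments=[0,-0.3,0,0,0,0,-0.6,0,0,0,0,-0.9,0,0,0,0,-1.1,0,0,0,0,-1.1,0,0,0,0,-1.1,0,0,0,0,-1.1,-1,0,0,0,-1.1,-3,0,0])

```text
time_s: 13.35
position: [457.3, 281.3, 105.6]
orientation: [-0.0, 0.729, 0.684, -0.001]
ft_force: [0.0, -0.8, -0.3]
opening: 21.8
```

>>> move_arm(increments=[0,0,-2,0,0,0,0,-5,0,0,0,0,-8,0,0,0,0,-10,0,0,0,0,-12,0,0,0,0,-13,0,0,0,0,-13,0,0,0,0,-13,0,0])

```text
time_s: 14.35
position: [457.3, 281.3, 234.6]
orientation: [-0.0, 0.729, 0.684, -0.001]
ft_force: [0.1, -0.6, -0.8]
opening: 21.5
```

```bash
python3 - <<'E'
from h import *
from cell import manip
s=manip.observe();P,r=tcp(s);print(P,s['ft_force'],s['opening'],s['q'])
c=manip.capture("side");t=manip.capture("top")
for r in manip.trace("shard_a",c)[:5]: print(r["confidence"],r["rect"])
cv2.imwrite("pics/s3.png",np.hstack([cv2.resize(c["pixels"][240:340,245:365],None,fx=4,fy=4,interpolation=cv2.INTER_CUBIC),cv2.resize(t["pixels"][160:260,200:280],None,fx=4,fy=4)]))
E
```

```text
[457.31551196 281.31846797 234.5963675 ] [ 0.12911433 -0.57022277 -0.84232449] 21.54878763055854 [3.26260990e-01 4.71404588e-02 1.67729481e+00 2.17989738e-05
 1.41868236e+00 3.90515327e-01]
0.58 [326.7, 311.2, 15.8, 11.5]
0.51 [328.1, 303.2, 14.9, 6.5]
```

View pics/s3.png

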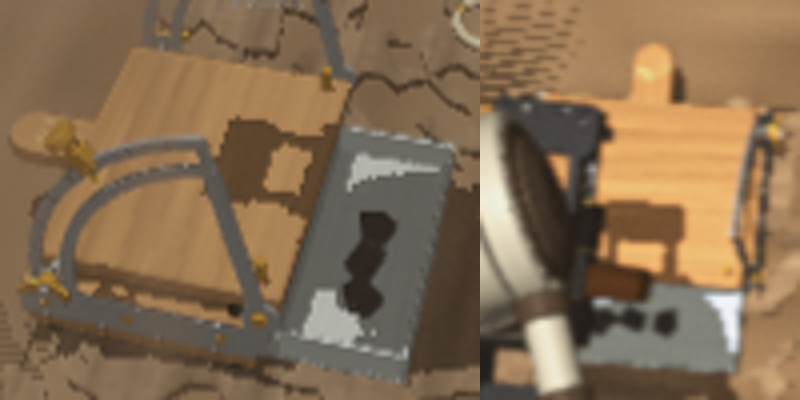

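All three shards are in the tray, at side-crop (375,225), (365,258) and (362,295), and the board is flat and clear. Next I'll carry the scraper back to its free spot.

>>> move_arm(increments=[-2,-0.2,0,5,0,-6,-0.6,0,14,0,-11,-1.1,0,24,0,-16,-1.6,0,34,0,-21,-2.1,0,44,0,-26,-2.6,0,54,0,-30,-3,0,64,0,-33,-3.3,0,74,0])

```text
time_s: 15.5
position: [403.1, -47.2, 235.2]
orientation: [-0.0, 0.995, 0.104, -0.0]
ft_force: [0.7, 0.1, -1.8]
opening: 21.5
```

```bash
python3 - <<'E'
from h import *
from cell import manip
s=manip.observe();P,r=tcp(s);print(P,s['ft_force'],s['opening'],inc(s,[400,-60,30],3))
E
```

```text
[403.087905   -47.18621842 235.18238956] [ 0.72800923  0.14876582 -1.78059061] 21.531638411120277 (array([-0.56,  1.19, 20.52]), np.float64(8.9))
```

>>> move_arm(increments=[-0.5,1.1,1,5,0,-0.5,1.1,4,9,0,-0.5,1.1,8,9,0,-0.5,1.1,12.5,9,0,-0.5,1.1,16.5,9,0,-0.5,1.1,19.2,9,0,-0.5,1.1,20,9,0,-0.5,1.1,20,9,0])

```text
time_s: 16.5
position: [401.2, -57.5, 35.6]
orientation: [-0.0, 1.0, 0.029, -0.0]
ft_force: [-0.6, 0.1, -0.7]
opening: 21.9
```

```bash
python3 - <<'E'
from h import *
from cell import manip
s=manip.observe();P,r=tcp(s);print(P,s['ft_force'],s['opening'])
E
```

```text
[401.17521361 -57.52788589  35.62752243] [-0.58047291  0.10590498 -0.66544059] 21.85716577001379
```

>>> move_arm(increments=[0,0,0.5,0,0,0,0,1,0,0,0,0,1.4,0,0,0,0,1.6,0,0,0,0,1.68,0,0,0,0,1.68,0,0,0,0,1.68,0,0,0,0,1.68,0,0])

```text
time_s: 17.5
position: [401.2, -57.6, 18.8]
orientation: [0.0, 1.0, 0.029, 0.0]
ft_force: [-0.0, -0.0, -1.5]
opening: 21.6
```

>>> move_arm(increments=[0,0,0,0,0.5,0,0,0,0,1,0,0,0,0,1,0,0,0,0,1,0,0,-0.5,0,1,0,0,-1.5,0,1,0,0,-4,0,1,0,0,-7,0,1])

```text
time_s: 18.5
position: [400.9, -57.4, 89.8]
orientation: [-0.0, 1.0, 0.029, -0.0]
ft_force: [0.7, 0.1, 0.7]
opening: 91.7
```

```bash
python3 - <<'E'
from h import *
from cell import manip
s=manip.observe();P,r=tcp(s);print(P,s['ft_force'],s['opening'])
st=np.load("stand.npy");c,n=np.cos(st[2]),np.sin(st[2])
print("tab",st[:2]+np.array([c*86,n*86]))
E
```

```text
[400.85243903 -57.37663303  89.76662017] [0.67955492 0.06095037 0.67490692] 91.74009832873904
tab [626.78559097 276.62430172]
```

Lift to carrying height, moving over toward the tab.

>>> move_arm(increments=[0,0,-2,0,1,0,0,-6,0,1,0,0,-10.5,0,1,0.5,-0.5,-14.5,2,1,2.5,-3,-17,5,0.6,5.5,-7,-17,6.7,0.6,9,-11.5,-17,6.7,0.6,12.5,-16,-17,6.7,0.6])

```text
time_s: 19.5
position: [517.6, 111.0, 259.8]
orientation: [0.0, 1.0, -0.03, 0.001]
ft_force: [0.3, -0.7, 0.7]
opening: 55.4
```

```bash
python3 - <<'E'
from h import *
from cell import manip
s=manip.observe();P,r=tcp(s);print(P,s['opening'],inc(s,[627,277,150],-3.4))
t=manip.capture("top")
T=lambda x,y:((x+.5)/4-.5+190,(y+.5)/4-.5+160)
for x,y in((213,43),(192,85),(234,87)):print(at(t,*T(x,y),56).round(1))
st=np.load("stand.npy");
for d in(104,86): print(st[0]+d*np.cos(st[2]),st[1]+d*np.sin(st[2]))
r=manip.trace("scraper",t)
for q in r[:2]:
    ys,xs=np.nonzero(q["region"]);print(q["confidence"],at(t,xs.mean(),ys.mean(),46).round(),q["rect"])
E
```

```text
[517.55930278 111.0417061  259.80549715] 55.42881035011892 (array([  9.93, -17.21,  10.99]), np.float64(0.0))
[647.  279.7  56. ]
[614.5 293.8  56. ]
[613.9 262.2  56. ]
644.7502481959652 275.49687518503004
626.7855909657208 276.62430172357995
0.55 [408. -56.  46.] [345.4, 241.9, 10.9, 28.1]
```

>>> move_arm(increments=[1.5,-2.5,0,0,0.6,4,-7,0,0,0.6,6.5,-11.5,0,0,0.6,8.5,-15,1,0,0.6,9.9,-17.2,4,0,0.6,9.9,-17.2,8,0,0.6,9.9,-17.2,12,0,0.6,9.9,-17.2,14,0,0.6])

```text
time_s: 20.6
position: [624.3, 274.3, 116.7]
orientation: [0.001, 1.0, -0.03, -0.002]
ft_force: [0.2, -0.1, 0.8]
opening: 55.1
```

```bash
python3 - <<'E'
from h import *
from cell import manip
s=manip.observe();P,r=tcp(s);print(P,s['opening'],s['ft_force'],inc(s,[627.5,277.7,31],-3.4))
E
```

```text
[624.26650851 274.31126723 116.65916973] 55.13477580001688 [ 0.21690926 -0.10047538  0.80823487] (array([ 0.33, -0.37,  8.56]), np.float64(-0.0))
```

>>> move_arm(increments=[0.3,-0.3,1,0,0.6,0.3,-0.3,3,0,0.6,0.3,-0.3,5,0,0.6,0.3,-0.3,6.8,0,0.6,0.3,-0.3,8,0,0.6,0.3,-0.3,8.4,0,0.6,0.3,-0.3,8.4,0,0.6,0.3,-0.3,8.4,0,0.6])

```text
time_s: 21.6
position: [629.5, 278.3, 35.6]
orientation: [-0.0, 1.0, -0.029, 0.001]
ft_force: [-0.5, 0.3, -0.6]
opening: 55.2
```

>>> move_arm(increments=[0,0,0,0,0.4,0,0,0,0,0.2,0,0,0,0,0.2,0,0,0,0,0.2,0,0,0,0,0.2,0,0,0,0,0.2,0,0,0,0,0.2,0,0,0,0,0.2], newtons=25)

```text
time_s: 22.6
position: [628.9, 278.6, 34.9]
orientation: [-0.0, 1.0, -0.029, 0.0]
ft_force: [0.8, 4.7, 0.9]
opening: 29.9
```

```bash
python3 - <<'E'
from h import *
from cell import manip
s=manip.observe();P,r=tcp(s);print(P,s['opening'],s['ft_force'],s['wrist_torque'])
c=manip.capture("side");cv2.imwrite("pics/s4.png",cv2.resize(c["pixels"][230:330,235:365],None,fx=5,fy=5,interpolation=cv2.INTER_CUBIC))
E
```

```text
[628.92107184 278.63474264  34.88679844] 29.940579860277758 [0.75639438 4.69963926 0.88745872] [ 0.8830092  -0.15566346  0.02088838]
```

View pics/s4.png

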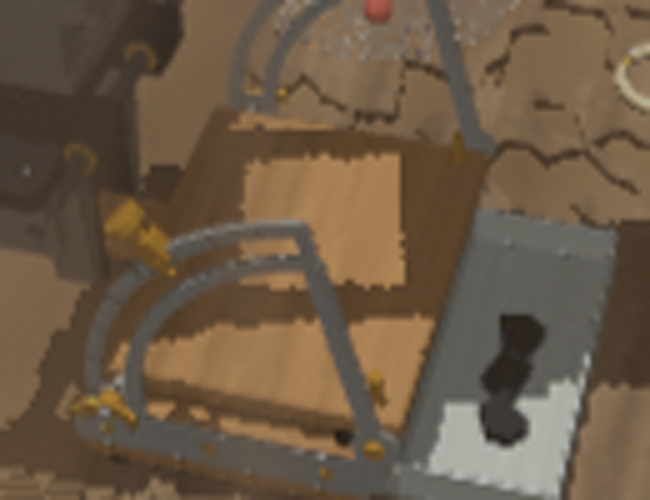

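The tab is gripped at 29.9 mm and the shards are still in the tray, at crop (510,370). The clip spans crop (110,205) to (170,265). I'll back-project it onto the quadrant plane to read its angle.

```bash
cat > ang.py <<'E'
from h import *
st=np.load("stand.npy")
def plane(c,u,v,Y,st=st):
    o,d=ray(c,u,v);k,n=np.cos(st[2]),np.sin(st[2]);Rm=np.array([[k,n,0],[-n,k,0],[0,0,1]])
    o=Rm@(o-[st[0],st[1],0]);d=Rm@d;P=o+d*(Y-o[1])/d[1];P=P-[-66,0,50]
    return np.hypot(P[0],P[2]),np.arctan2(P[2],P[0])
def yellow(c,box):
    x0,y0,x1,y1=box;h=cv2.cvtColor(c["pixels"][y0:y1,x0:x1],cv2.COLOR_BGR2HSV)
    m=((h[...,0]>15)&(h[...,0]<28)&(h[...,1]>140)&(h[...,2]>90)).astype(np.uint8);m[:]=cv2.morphologyEx(m,cv2.MORPH_CLOSE,np.ones((2,2)))
    n,l,s,ce=cv2.connectedComponentsWithStats(m)
    return [(s[i,4],ce[i]+[x0,y0],l,i) for i in range(1,n) if s[i,4]>8]
E
python3 - <<'E'
from ang import *
from cell import manip
c=manip.capture("side");K=lambda x,y:((x+.5)/5-.5+235,(y+.5)/5-.5+230)
for nm,p,Y in(("quad corner outer 78deg r122",(303,226),88),("outer rim top mid",(230,226),88),("outer rim left",(90,340),88),("pivot screw r0",(374,447),90),("nut r110 a0",(105,405),92),("clip screw",(125,215),88),("clip mid",(150,240),88),("clip inner end",(168,268),88)):
    print(nm,np.round(plane(c,*K(*p),Y),3))
for a,ce,l,i in yellow(c,(250,265,275,290)):
    ys,xs=np.nonzero(l==i);q=np.array([plane(c,x+250,y+265,88) for x,y in zip(xs,ys)])
    print(a,ce,q.mean(0),[q[(q[:,0]>r)&(q[:,0]<r+8)].mean(0).round(3).tolist() for r in range(104,160,8) if ((q[:,0]>r)&(q[:,0]<r+8)).any()])
E
```

```text
quad corner outer 78deg r122 [121.527   1.388]
outer rim top mid [122.845   1.147]
outer rim left [120.354   0.249]
pivot screw r0 [5.132 1.935]
nut r110 a0 [ 1.12674e+02 -3.80000e-02]
clip screw [141.23    0.856]
clip mid [127.182   0.852]
clip inner end [113.2     0.812]
109 [263.63302752 277.66972477] [128.07323108   0.8346329 ] [[109.455, 0.799], [116.437, 0.807], [124.089, 0.838], [132.088, 0.836], [139.333, 0.855]]
```

The quadrant and nut check points come out at the right radius and angle, and the clip sits at about 0.835 rad. I'll lift along the arc.

>>> move_arm(increments=[0,-0.05,-0.77,0,0.2,-0.1,-0.05,-1.53,0,0.2,-0.26,-0.05,-2.6,0,0.2,-0.5,-0.05,-3.65,0,0.2,-0.8,-0.05,-4.7,0,0.2,-1.17,-0.05,-5.7,0,0.2,-1.55,-0.05,-6.55,0,0.2,-1.98,-0.05,-7.35,0,0.2], newtons=22)

```text
time_s: 23.7
position: [609.0, 279.6, 108.9]
orientation: [0.0, 1.0, -0.029, 0.0]
ft_force: [3.6, 2.4, -1.8]
opening: 29.4
```

>>> move_arm(increments=[-0.4,0,-0.65,0,0.2,-0.82,0,-1.3,0,0.2,-1.28,0,-1.93,0,0.2,-1.77,0,-2.52,0,0.2,-2.28,0,-3.09,0,0.2,-2.83,0,-3.63,0,0.2,-3.23,0,-3.99,0,0.2,-3.23,0,-3.99,0,0.2])

```text
time_s: 24.7
position: [576.5, 281.1, 148.2]
orientation: [0.001, 1.0, -0.029, -0.0]
ft_force: [3.0, -4.0, -0.2]
opening: 29.9
```

```bash
python3 - <<'E'
from ang import *
from cell import manip
s=manip.observe();P,r=tcp(s);print(P,s['opening'],s['ft_force'],s['wrist_torque'],"kin angle",np.arcsin((P[2]+18.7-50)/153.9))
c=manip.capture("side")
cv2.imwrite("pics/s5.png",cv2.resize(c["pixels"][220:340,235:365],None,fx=5,fy=5,interpolation=cv2.INTER_CUBIC))
for a,ce,l,i in yellow(c,(240,250,300,300)): print(a,ce,plane(c,*ce,88),plane(c,*ce,94))
E
```

```text
[576.52464343 281.09379368 148.23039272] 29.86735853379162 [ 2.98489481 -3.95283805 -0.2465905 ] [-0.76294031 -0.44723438  0.13984376] kin angle 0.8629771860062821
124 [266.50806452 282.0483871 ] (np.float64(117.0476025116794), np.float64(0.8055080373644492)) (np.float64(120.22773119008977), np.float64(0.8656937180474173))
```

View pics/s5.png

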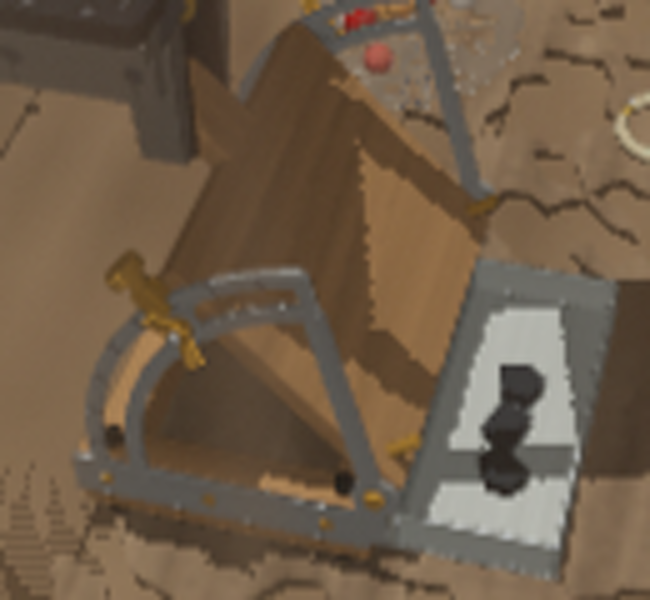

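The board is raised with the wing nut beside the clip's inner end, at crop (190,345). The shards are still in the tray at (510,430). I'll do a numeric alignment check.

```bash
python3 - <<'E'
from ang import *
from cell import manip
s=manip.observe();print(s['time_s'],tcp(s)[0],s['ft_force'],s['joint_vel'])
c=manip.capture("side");t=manip.capture("top")
comp=yellow(c,(240,250,300,300))[0];l,i=comp[2],comp[3];ys,xs=np.nonzero(l==i);xs=xs+240;ys=ys+250
q=np.array([plane(c,x,y,88) for x,y in zip(xs,ys)]);q2=np.array([plane(c,x,y,92) for x,y in zip(xs,ys)])
for r in range(96,150,6):
    k=(q[:,0]>r)&(q[:,0]<r+6)
    if k.any():print(r,k.sum(),q[k,1].mean().round(3),np.ptp(q[k,1]).round(3),"Y92",q2[k].mean(0).round(3))
K=lambda x,y:((x+.5)/5-.5+235,(y+.5)/5-.5+220)
print("nut centre",plane(c,*K(190,345),92),plane(c,*K(190,345),88),plane(c,*K(190,345),96))
# board tab/near geometry in side picture: far-left corner, near-left corner of board upper face at angle a
st=np.load("stand.npy");k,n=np.cos(st[2]),np.sin(st[2])
def Wd(P): return [st[0]+k*P[0]-n*P[1],st[1]+n*P[0]+k*P[1],P[2]]
for a in(.75,.8,.85,.9):
    B=lambda x,y,z:Wd((-66+x*np.cos(a)-z*np.sin(a),y,50+x*np.sin(a)+z*np.cos(a)))
    u=proj(c,[B(126,-80,6),B(126,-80,-6),B(-9,-80,6),B(110,90,0),B(110,95,0),Wd((-66+124*np.cos(a),88,50+124*np.sin(a)))])
    print(a,((u-[235,220]+.5)*5-.5).round().tolist())
t_=t["pixels"][160:260,190:290];cv2.imwrite("pics/s6.png",np.hstack([cv2.resize(t_,None,fx=4,fy=4,interpolation=cv2.INTER_CUBIC),cv2.resize(c["pixels"][255:305,245:295],None,fx=8,fy=8,interpolation=cv2.INTER_CUBIC)]))
E
```

```text
24.75 [576.67476183 281.10872639 148.06656239] [ 1.13708417 -5.47267707  0.50577429] [-0.00141776  0.00746461 -0.00426845  0.0013794  -0.00169065 -0.0013658 ]
96 7 0.782 0.087 Y92 [100.789   0.831]
102 13 0.789 0.13 Y92 [107.417   0.834]
108 15 0.768 0.127 Y92 [113.112   0.812]
114 15 0.803 0.122 Y92 [119.068   0.844]
120 17 0.839 0.145 Y92 [124.995   0.877]
126 17 0.833 0.121 Y92 [130.898   0.87 ]
132 19 0.822 0.134 Y92 [137.22    0.857]
138 7 0.853 0.099 Y92 [141.19    0.886]
nut centre (np.float64(100.81540963991452), np.float64(0.8285650101302175)) (np.float64(98.67631306200153), np.float64(0.7799672116047027)) (np.float64(103.18241536666183), np.float64(0.8750389190651646))
0.75 [[285.0, 29.0], [269.0, 41.0], [497.0, 217.0], [161.0, 334.0], [156.0, 343.0], [136.0, 307.0]]
0.8 [[294.0, 23.0], [277.0, 35.0], [496.0, 217.0], [170.0, 328.0], [165.0, 338.0], [145.0, 301.0]]
0.85 [[304.0, 18.0], [285.0, 28.0], [496.0, 218.0], [179.0, 324.0], [174.0, 333.0], [155.0, 296.0]]
0.9 [[314.0, 13.0], [295.0, 22.0], [496.0, 219.0], [189.0, 319.0], [184.0, 329.0], [166.0, 291.0]]
```

View pics/s6.png

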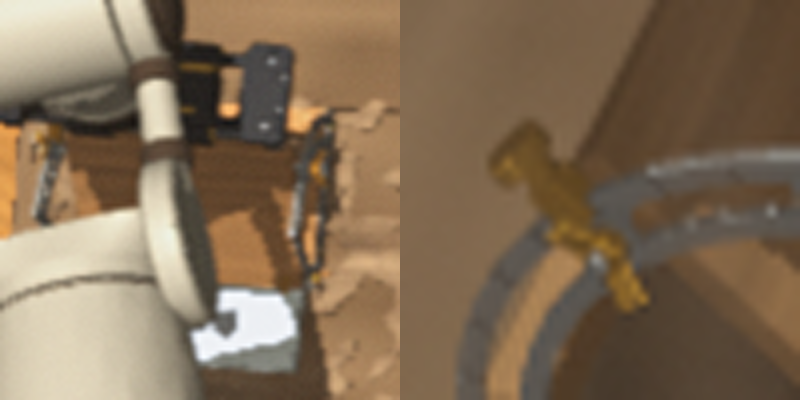

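Kinematics put the board at about 0.845 rad, the side image reads the nut at about 0.82, and the clip reads about 0.835. I'll run one independent check on the first top picture, using the two nuts at angle 0 as a bias reference.

```bash
python3 - <<'E'
from ang import *
from cell import manip
t=dict(manip.capture("top"));now=t["pixels"];t["pixels"]=cv2.imread("pics/top0.png")
k,n=np.cos(st[2]),np.sin(st[2])
def Wd(x,y,z): return [st[0]+k*x-n*y,st[1]+n*x+k*y,z]
for a,ce,l,i in yellow(t,(195,180,280,200)): print("top0",a,ce.round(2))
t2=dict(t);t2["pixels"]=now
for a,ce,l,i in yellow(t2,(195,180,280,215)): print("now",a,ce.round(2))
print("nuts",proj(t,[Wd(44,94,50),Wd(44,-94,50)]).round(2).tolist())
for a in(.7,.75,.8,.85,.9): print(a,proj(t,[Wd(-66+128*np.cos(a),88,50+128*np.sin(a)),Wd(-66+110*np.cos(a),94,50+110*np.sin(a)),Wd(-66+110*np.cos(a),-94,50+110*np.sin(a))]).round(2).tolist())
s=manip.observe();P,r=tcp(s);print(s['time_s'],P,s['ft_force'])
E
```

```text
top0 126 [246.75 190.13]
top0 13 [221.15 187.46]
top0 42 [203.86 190.76]
top0 14 [218.21 194.07]
top0 18 [263.17 192.33]
top0 17 [274.47 194.06]
top0 9 [230.89 196.78]
top0 9 [245.56 198.11]
now 22 [203.   194.32]
now 18 [270.11 203.06]
nuts [[211.37, 188.31], [273.44, 193.88]]
0.7 [[205.18, 188.27], [203.63, 193.49], [269.51, 199.43]]
0.75 [[204.52, 189.5], [203.06, 194.56], [269.19, 200.52]]
0.8 [[203.86, 190.84], [202.49, 195.72], [268.86, 201.71]]
0.85 [[203.21, 192.28], [201.93, 196.96], [268.54, 202.97]]
0.9 [[202.56, 193.82], [201.38, 198.28], [268.21, 204.32]]
24.9 [576.83939993 281.08671193 147.92437038] [ 1.5404437  -5.02598655  0.61389265]
```

The top view puts the clip at about 0.80 and the board at about 0.845. The side view gives a clip of 0.838 and a nut of 0.82. I'll lower by about 0.015 rad, which splits the difference, and let it settle.

>>> move_arm(increments=[0.05,0,0.05,0,0.2,0.1,0,0.1,0,0.2,0.17,0,0.15,0,0.2,0.17,0,0.15,0,0.2,0.17,0,0.15,0,0.2,0.17,0,0.15,0,0.2,0.17,0,0.15,0,0.2,0.17,0,0.15,0,0.2])

```text
time_s: 25.9
position: [578.4, 281.0, 146.5]
orientation: [0.001, 1.0, -0.03, -0.0]
ft_force: [1.4, -5.6, 1.6]
opening: 29.5
```

```bash
python3 - <<'E'
from ang import *
from cell import manip
s=manip.observe();P,r=tcp(s);print(s['time_s'],P,s['opening'],s['ft_force'],np.round(s['joint_vel'],3))
c=manip.capture("side");t=manip.capture("top")
for q in manip.trace("scraper",c)[:1]: print(q["confidence"],q["rect"])
for q in manip.trace("shard_a",c)[:4]: print("shard",q["confidence"],q["rect"])
for a,ce,l,i in yellow(t,(195,180,280,215)): print(a,ce.round(2))
cv2.imwrite("pics/s7.png",cv2.resize(c["pixels"][190:340,235:395],None,fx=4,fy=4,interpolation=cv2.INTER_CUBIC))
E
```

```text
25.9 [578.40457769 281.0424426  146.51419272] 29.503046747804063 [ 1.39887639 -5.57899235  1.59992962] [ 0.     0.001  0.001 -0.001 -0.    -0.001]
0.98 [354.0, 198.0, 29.8, 18.8]
shard 0.49 [330.6, 312.0, 8.9, 9.0]
shard 0.48 [330.5, 302.1, 11.0, 4.7]
20 [202.95 194.15]
13 [270.23 203.31]
```

View pics/s7.png

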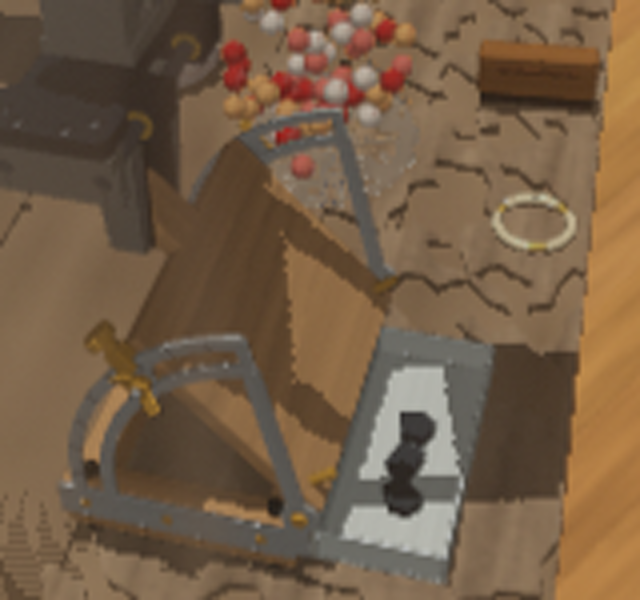

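The shards are in the tray at crop (410,462) and the scraper stands free at (540,72). The bangle is in its place, and the board is held with the nut at the clip, near (140,385). I'm handing the job in.

```bash
python3 -c "
from cell import manip
print(manip.finish_job())"
```

```text
the job is handed in; nothing more can be done
None
```

I swept all three shards into the tray in one stroke with the scraper, then stood the scraper upright on the table near where it started. After that I lifted the board by its tab and handed the job in at about 26 s, still holding it at the clip. No verdict was reported.

**Last checks:**
- **Shards:** the last side picture shows all three in the tray. The network picked out only two of them.
- **Scraper and bangle:** the scraper is standing free on the table. The bangle looks undisturbed.
- **Other goods:** I did not re-measure the gift box, bracelet card or bag of coasters.
- **Grip:** the tab is held at 29.5 mm opening. The arm is still, with about 5.6 N of sideways force at the wrist.

**Alignment:** this is the least certain point. I estimate the board at about 0.83 rad, from kinematics and images taken before a last lowering of about 0.015 rad. The clip measures 0.80 rad from the top camera and 0.84 rad from the side camera. I set the board between those two, so I expect the error to be under the 0.06 rad limit, but the two cameras disagree by about 0.04 rad.

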